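# Present the notched specimen slide to the desk scanner

## Task

Check in the patient's slide, the one of the three in the tray with a clipped (notched) corner: the notch marks its frosted end, which carries the code label on top. Pick it up by its clear part, keep fingers off the frosted end, and hold it level, label up, with the frosted end pointing towards the scanner and the label on the scanner's red aiming line at reading distance; leave the other slides, the pen pot and the label roll where they are and do not touch the scanner. Finish while holding the slide still there: do not put it down or let go.

Things in the scene. Friction and masses are not known exactly. Their poses are not given: they have to be found in the camera images.
- slide: notched glass slide, 76 x 30 x 4 mm, about 23 g, lying label up on a tray rest. Origin: centre of its underside; +x along its length to the frosted end, z up out of the label face. Frosted white from x = 16 to 38 mm, clear (tinted glass) from -38 to 16 mm. Its corner at +x, -y is clipped 7 mm at 45 degrees, the others are square. Grip the clear part across the 30 mm width
- slide_label (a point): centre of the code label (a black square code) on the top face of the notched slide's frosted end, 27 mm from the slide's centre and 11 mm from its end; axes as the slide's
- slide_tail (a point): middle of the clear (far) end face of the notched slide, 38 mm from its centre
- control_a: another slide of the same size and look (frosted white end with a code) but with four square corners, lying on another rest; origin, axes as for the slide; leave it alone
- control_b: a second square-cornered slide, the same as control_a; leave it alone
- tray: dark blue slide tray, fixed: slab 112 x 286 x 5 mm, origin: centre of its underside, y along its length. Rests at y = -80, 0, 80 mm, 62 mm long (x), 18 mm wide, top 15 mm above the desk; on each a slide lies along tray x, either way round, overhanging 6 mm at each long side, between end stops 18 mm wide, 19 mm high, 2.5 mm off its ends. Any slide may be on any rest
- scanner: black hands-free code scanner on a gooseneck stand, fixed: round base of 140 mm diameter, origin at the centre of its underside on the desk, z up; its head (highest point about 0.33 m) looks towards the scanner's -x side and downwards
- scanner_head: gun-shaped scanner head, 66 mm wide, 42 mm thick. Origin: centre of its dark red window, 110 mm to the base's -x side, 235 mm above the desk. +x runs out of the window along the thin red aiming line, 50 degrees below level; y is level. The line drawn is 110 mm long and ends at the best reading distance; labels read within 12 mm of the line, 75 to 145 mm from the window
- pen_pot: square pen pot, 68 x 68 x 95 mm, with pens up to 145 mm high; origin at the centre of its underside; loose, leave it alone
- label_roll: roll of white labels lying flat, 84 mm diameter, 50 mm high; origin at the centre of its underside; loose, leave it alone
Not all that is in view belongs to the job. What is shaped like the slide but pink or purple is not meant.

How it is judged (in metres and radians):
On the way:
1. the notched slide is gripped and lifted clear of the tray (its underside more than 60 mm above the desk) (height (world z) of slide above 0.06 m and contact force between the fingers and slide above 1 N), for 0.2 s.
At the end, for the whole second after the job is handed in: Held still by its clear part (grip at most 8 mm past centre to the frosted end): label centre within 12 mm of the aiming line, 75-145 mm from the window, facing up within 15 deg, frosted end towards the scanner within 40 deg; other slides moved under 10 mm, pot and roll under 15 mm (contact force between the fingers and slide above 1 N and x of slide_label in the frame of scanner_head between 0.075 and 0.145 m and y of slide_label in the frame of scanner_head between -0.012 and 0.012 m and z of slide_label in the frame of scanner_head between -0.012 and 0.012 m and angle between slide's own z axis and vertical below 0.26 rad and angle between the x axis of slide and the x axis of scanner, either way round below 0.7 rad and x of slide_tail in the frame of scanner below -0.18 m and x of the grasp point in the frame of slide below 0.008 m and linear speed of slide below 0.03 m/s and distance of each of control_a, control_b from where it was at the start of the episode below 0.01 m and distance of each of pen_pot, label_roll from where it was at the start of the episode below 0.015 m); the arm keeps its last pose, push and grip.
It fails at once if the scanner is touched (contact force between any of the arm, the fingers and scanner above 1 N or contact force between slide and scanner above 0.5 N).
It fails at once if another slide is pushed out of place (10 mm) (distance of any of control_a, control_b from where it was at the start of the episode above 0.01 m).
It fails at once if the pen pot or the label roll is shifted (15 mm) (distance of any of pen_pot, label_roll from where it was at the start of the episode above 0.015 m).
It also fails if it takes over 35 s, if anything falls off the work surface, if the arm or the gripper's body presses on something with over 40 N, if the wrist force passes 120 N, or if a joint passes its speed limit or range.

## Robot

A 6-joint arm with a two-finger parallel gripper is mounted at the origin on the work surface. World frame = base frame: x ahead of the robot, y to its left, z up, the work surface at z = 0. Lengths are in mm, angles in rad, forces in N, time in s.
With the tool pointing down it reaches from about 250 to 725 mm from the base axis. Payload 4 kg.
Tool frame: the origin (TCP) lies midway between the tips of the shut fingers; the grasp point (between the pads) lies arm.grip_depth behind it (arm.grip_depth is the distance from the TCP to the grasp point, in mm); x points along the fingers, y is the direction in which the jaws open and shut, and the axes are right-handed (so a half turn about x gives the same grasp; the last joint's range is limited). The gripper opens to 85 mm and grips with 20 to 120 N. Pads are 22 mm wide; open, the fingers measure 114 mm over their backs; the gripper's body (76 mm by 85 mm) begins 54 mm behind the grasp point. The pads swing forward as they close: fully open they stand 13 mm farther back than shut.
Start: joints at [-1.137, 0.241, 0.005, 1.335, 0, 1.571], TCP at [210.159, -453.688, 196.806] pointing down, gripper open.
Joint ranges: [-2.72, 2.72], [-1.05, 1.87], [-1.09, 1.28], [-1.99, 2.15], [-1.42, 1.44], [-3.14, 3.14]. Speed limits (rad/s): [2.79, 2.79, 3.14, 3.14, 3.14, 3.14].

## Interface

Orientations are given as a unit quaternion [x, y, z, w].
In Python, from rig import arm gives the robot as it stands.
- The arm moves only by the tool move_arm, never from a script. Its argument "motion" is a list of rows, each a list of 3 entries, a list of its own where there are three numbers: the closure in counts, from 0 (fully open) to 255 (shut), then the shift along the tool's x, y, z in m, then the turn about the tool's x in rad. A call has exactly 10 rows; each row shifts and turns the pose as measured when the row begins, along the tool's axes as they then stand; what a row does not reach is not made up. A row lasts 1/8 s, in which the tool goes at most 62.5 mm and 10.7 degrees, less where a joint would pass 70% of its speed; a pose out of reach is approached as far as the arm can. A call is refused whole if a number of a shift passes 0.0625 or a number of a turn 0.188, either way. A call with a gripper value outside its range is refused whole. The fingers move at their own pace and stop on an object; "grip_force" is the grip in N (left out, the last holds). Time passes only in rows, so rows that do not move let the fingers close, or fill a call up. It gives the time, the measured TCP pose, the force and the opening at its end, in the units of the state.
- arm.get_state(): the state, without advancing time (a new reading comes with each control period).
- arm.camera(name): name is "scene" or "top" or "wrist"; returns a dict with "color" (420x560x3 uint8, red, green, blue), "z_map" (420x560 float32, mm along the optical axis (not along the pixel's ray), 0 where there is no reading), "fx", "fy", "cx", "cy" (pixels), "pose" (4x4, takes a point from camera to world coordinates). Camera axes: x right, y up, looking along -z (the intrinsics and any distortion apply to the point x, -y, -z); pixel columns grow to the right and rows downward; lengths in mm; the calibration is good to about 2 mm. A picture is of the moment at which its call begins.
- arm.job_done(): hands the job in, once; it reports no verdict.
The state is a dict: "t": time; "joint_pos": joint angles; "qd": joint speeds; "joint_torque": joint torques, N m; "position": TCP position; "orientation": TCP orientation; "wrist_force": force on the tool from outside, world axes, zero at the start; "ft_torque": the same for the moment, N m; "grip_width": finger opening in mm.
Only numpy, scipy, OpenCV 4.12 (cv2) and the standard library are available. Lean on these libraries where they do the work, as an engineer would, in place of code of your own. Each camera call takes 0.05 s, during which the arm holds its last target.

## Working session

There is one attempt and no reset: what is moved stays moved. The work goes in short steps, Python scripts to look and compute and a tool call to move; the robot and the scene stay as the last step left them, time stands still between calls to the robot, and variables do not carry over. Pictures are saved under pics/ and viewed, and the job is handed in when it is done.

Besides the shell and the picture viewer there is one more tool, called after "Call:" by a JSON object that holds its "fn" and its "kwargs". move_arm: Moves the arm, as the interface text tells. Its arguments: {"type":"object","properties":{"motion":{"type":"array","items":{"type":"array"}},"grip_force":{"type":"number"}},"required":["motion"]}

```bash
mkdir -p pics; ls; python3 - <<'E'
from rig import arm
import cv2,numpy as np,pickle
d={}
for n in ["scene","top","wrist"]:
    c=arm.camera(n); d[n]=c
    cv2.imwrite(f"pics/{n}0.png",c["color"][:,:,::-1])
    print(n,c["fx"],c["fy"],c["cx"],c["cy"],[k for k in c]);print(np.round(c["pose"],3))
pickle.dump(d,open("v0.pkl","wb"))
print(arm.get_state(),arm.grip_depth)
E
```

```text
pics
scene 482.32326643325507 482.32326643325507 281.58030269962273 210.31546143263085 ['color', 'z_map', 'fx', 'fy', 'cx', 'cy', 'pose']
[[ 7.850000e-01 -3.970000e-01  4.760000e-01  1.132882e+03]
 [ 6.200000e-01  5.140000e-01 -5.930000e-01 -6.404880e+02]
 [-9.000000e-03  7.600000e-01  6.500000e-01  8.981220e+02]
 [ 0.000000e+00  0.000000e+00  0.000000e+00  1.000000e+00]]
top 414.03160191881693 414.03160191881693 274.4721768260076 216.93901569359122 ['color', 'z_map', 'fx', 'fy', 'cx', 'cy', 'pose']
[[ 5.500000e-02  9.740000e-01 -2.200000e-01  4.019510e+02]
 [-9.980000e-01  5.300000e-02 -1.600000e-02  2.699000e+00]
 [-4.000000e-03  2.200000e-01  9.750000e-01  1.040399e+03]
 [ 0.000000e+00  0.000000e+00  0.000000e+00  1.000000e+00]]
wrist 304.4471556755397 304.4471556755397 276.2105161643227 208.68951502625035 ['color', 'z_map', 'fx', 'fy', 'cx', 'cy', 'pose']
[[ 4.20000e-01  8.61000e-01  2.86000e-01  2.82100e+02]
 [-9.07000e-01  4.00000e-01  1.30000e-01 -4.19157e+02]
 [-2.00000e-03 -3.14000e-01  9.49000e-01  3.72749e+02]
 [ 0.00000e+00  0.00000e+00  0.00000e+00  1.00000e+00]]
{'t': 0.15, 'joint_pos': array([-1.13697812e+00,  2.41248446e-01,  4.05704409e-03,  1.33521746e+00,
        1.01938440e-05,  1.57080902e+00]), 'qd': array([ 0.00016697, -0.00067407,  0.00396473, -0.00247986, -0.00162149,
       -0.00025959]), 'joint_torque': array([ 2.25416948e-04, -3.72634006e+01,  2.52639037e+01,  1.23491584e-02,
        5.68280996e-05, -1.41410996e-05]), 'position': array([ 209.94927733, -453.20080494,  196.12217902]), 'orientation': array([-0.69041893, -0.1527311 ,  0.69065729, -0.15161603]), 'wrist_force': array([-0.24046473, -0.17180942,  0.18688189]), 'ft_torque': array([ 0.05610518, -0.03883924,  0.01587975]), 'grip_width': 85.98887934848412} 18.700000000000003
```

View pics/scene0.png

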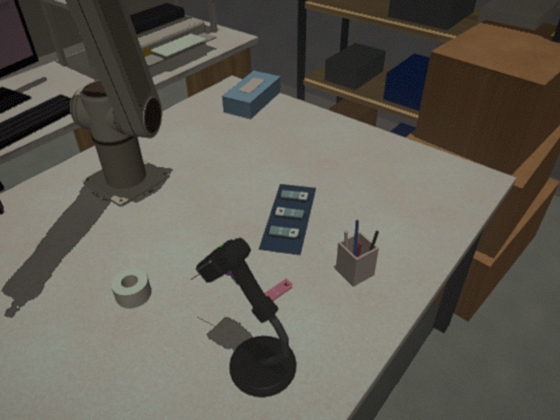

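View pics/top0.png

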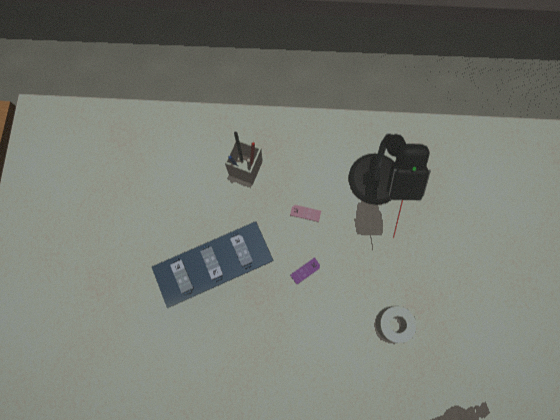

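View pics/wrist0.png

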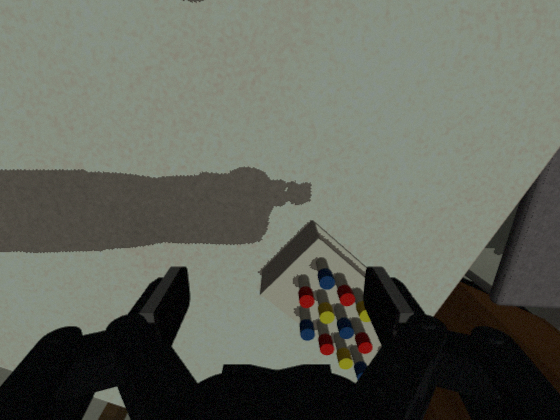

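The scene has three slides in the tray. In the top view they are at about (181,276), (211,263) and (241,250). The pink (305,213) and purple (305,270) look-alikes are decoys. The scanner head is at about (410,175) with its line running to (394,237). The next step is to enlarge the slides.

```bash
python3 - <<'E'
import pickle,cv2,numpy as np
d=pickle.load(open("v0.pkl","rb"))
a=d["top"]["color"][225:305,150:270]
b=d["scene"]["color"][180:250,255:325]
a=cv2.resize(a,None,fx=6,fy=6,interpolation=cv2.INTER_CUBIC);cv2.imwrite("pics/topc.png",a[:,:,::-1])
b=cv2.resize(b,None,fx=8,fy=8,interpolation=cv2.INTER_CUBIC);cv2.imwrite("pics/scenec.png",b[:,:,::-1])
E
```

```text
(no output)
```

View pics/topc.png

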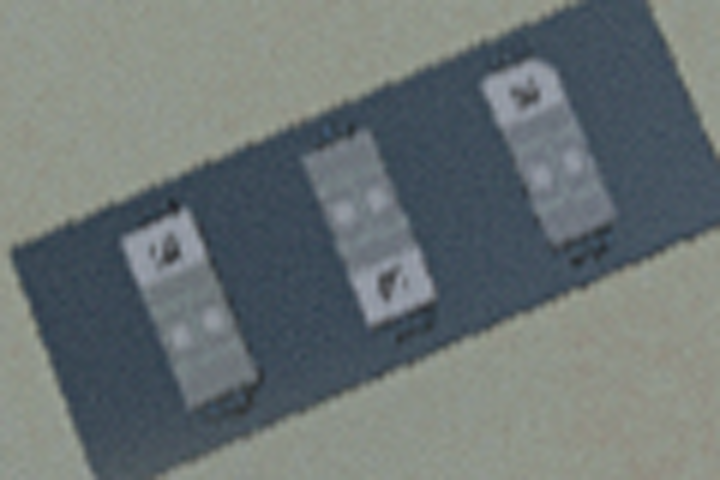

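View pics/scenec.png

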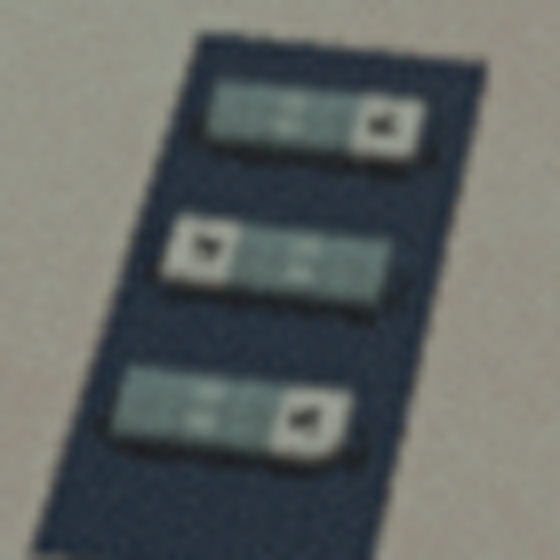

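The choice is the slide at top (241,250). In the enlarged crop its upper-right frosted corner (~548,70) is cut at 45°. The other two, at (181,276) and (211,263), have square corners. Next I measure positions.

```bash
cat > h.py <<'E'
import numpy as np,cv2
def ray(c,u,v):
    d=np.array([(u-c["cx"])/c["fx"],-(v-c["cy"])/c["fy"],-1.0])
    return c["pose"][:3,3],c["pose"][:3,:3]@d
def onz(c,u,v,z):
    o,d=ray(c,u,v); return o+d*(z-o[2])/d[2]
def proj(c,p):
    q=c["pose"][:3,:3].T@(np.asarray(p,float)-c["pose"][:3,3])
    return c["cx"]+c["fx"]*q[0]/-q[2], c["cy"]+c["fy"]*q[1]/q[2]
def tri(c1,a,c2,b):
    o1,d1=ray(c1,*a);o2,d2=ray(c2,*b)
    A=np.c_[d1,-d2];s=np.linalg.lstsq(A,o2-o1,rcond=None)[0]
    p,q=o1+d1*s[0],o2+d2*s[1]
    return (p+q)/2,np.linalg.norm(p-q)
E
python3 - <<'E'
import pickle
from h import *
d=pickle.load(open("v0.pkl","rb"))
def slides(c,win):
    u0,v0,u1,v1=win
    hsv=cv2.cvtColor(c["color"],cv2.COLOR_RGB2HSV)
    m=np.zeros(hsv.shape[:2],np.uint8)
    blue=((hsv[...,0]>95)&(hsv[...,0]<125)&(hsv[...,1]>60)).astype(np.uint8)
    m[v0:v1,u0:u1]=blue[v0:v1,u0:u1]
    m=cv2.morphologyEx(m,cv2.MORPH_CLOSE,np.ones((3,3)))
    cs,h=cv2.findContours(m,cv2.RETR_CCOMP,cv2.CHAIN_APPROX_NONE)
    i=max(range(len(cs)),key=lambda i:cv2.contourArea(cs[i]))
    holes=[cs[j] for j in range(len(cs)) if h[0][j][3]==i and cv2.contourArea(cs[j])>100]
    return cs[i],holes
for n,w in [("top",(140,210,285,315)),("scene",(250,175,325,260))]:
    c=d[n];t,hs=slides(c,w)
    (cu,cv_),_,_=cv2.minAreaRect(t)
    def world(cn,z): return np.array([onz(c,u,v,z)[:2] for u,v in cn[:,0,:].astype(float)],np.float32)
    r=cv2.minAreaRect(world(t,5));print(n,"tray",r)
    for hh in hs:
        r=cv2.minAreaRect(world(hh,19)); print("  slide",np.round(r[0],1),np.round(r[1],1),round(r[2],1), hh[:,0].mean(0))
# red line, top & scene
for n,w in [("top",(380,195,420,245)),("scene",(180,255,250,290))]:
    c=d[n];u0,v0,u1,v1=w;im=c["color"].astype(int)
    m=(im[...,0]-np.maximum(im[...,1],im[...,2])>30)
    vs,us=np.nonzero(m[v0:v1,u0:u1]);us+=u0;vs+=v0
    print(n,len(us),[(int(a),int(b)) for a,b in zip(us,vs)][::3])
c=d["scene"]
cv2.imwrite("pics/scs.png",cv2.resize(c["color"][225:400,180:310],None,fx=4,fy=4,interpolation=cv2.INTER_CUBIC)[:600,:,::-1])
c=d["top"]
cv2.imwrite("pics/tcs.png",cv2.resize(c["color"][125:255,340:440],None,fx=4.5,fy=4.5,interpolation=cv2.INTER_CUBIC)[:,:,::-1])
E
```

```text
top tray ((507.90362548828125, 169.34153747558594), (108.16634368896484, 282.78082275390625), 27.12342643737793)
  slide [471.4 240.1] [86.3 38.6] 28.1 [181.29411765 276.61176471]
  slide [509.  169.7] [86.5 37.4] 26.3 [211.25301205 262.6746988 ]
  slide [544.8  97.6] [85.2 37.8] 28.0 [241.15  249.925]
scene tray ((511.25128173828125, 167.43075561523438), (106.29518127441406, 279.27545166015625), 27.228439331054688)
  slide [547.9  95.9] [87.6 49.9] 29.1 [283.8974359  231.97435897]
  slide [510.8 166.8] [86.  52.7] 24.4 [288.93243243 212.58108108]
  slide [476.8 235.1] [88.  61.1] 31.8 [294.375      195.19444444]
top 42 [(402, 200), (402, 202), (401, 205), (400, 207), (400, 210), (399, 213), (398, 216), (397, 219), (397, 222), (396, 224), (395, 227), (395, 229), (394, 232), (394, 235)]
scene 2 [(198, 274)]
```

View pics/scs.png

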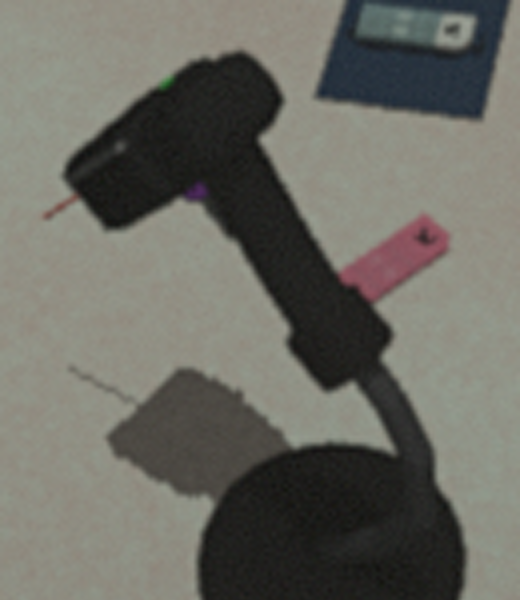

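View pics/tcs.png

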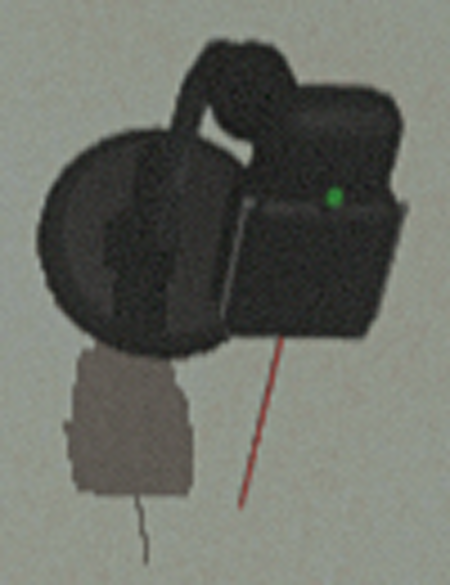

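The crops show the aiming line ending at top (393.5,237.5) and scene (191,279). The base circle centre is near scene (263,366). I triangulate the line next.

```bash
python3 - <<'E'
import pickle
from h import *
from scipy.optimize import least_squares
d=pickle.load(open("v0.pkl","rb"));T,S=d["top"],d["scene"]
print("tri end",tri(T,(393.5,237.5),S,(191,279)))
print("onz end",onz(T,393.5,237.5,150.7),onz(S,191,279,150.7))
im=T["color"].astype(int);m=(im[...,0]-np.maximum(im[...,1],im[...,2])>30);m[:195]=0;m[245:]=0;m[:,:380]=0;m[:,420:]=0
vs,us=np.nonzero(m);P=np.c_[us,vs].astype(np.float32)
vx,vy,x0,y0=cv2.fitLine(P,cv2.DIST_L2,0,.01,.01).ravel();print("line2d",vx,vy,x0,y0,vs.max())
ul=x0+(237.5-y0)*vx/vy; E=onz(T,ul,237.5,150.7);print("E",E)
# yaw: ray of a high pixel met with line E - s*dir
ut=x0+(200-y0)*vx/vy;o,dr=ray(T,ut,200)
# plane through camera containing image line; line dir = (c cos50, s cos50, -sin50) lies in it
n=np.cross(dr,ray(T,ul,237.5)[1]);n/=np.linalg.norm(n)
c5,s5=np.cos(np.radians(50)),np.sin(np.radians(50))
R=np.hypot(n[0],n[1])*c5;ph=np.arctan2(n[1],n[0])
k=n[2]*s5/R
for a in (ph+np.arccos(k),ph-np.arccos(k)): print("yaw",np.degrees(a)%360, "base",E[:2]-180.7*np.array([np.cos(a),np.sin(a)]))
# base circle by shape
for n,c,w in [("top",T,(340,150,390,215)),("scene",S,(225,330,300,400))]:
    u0,v0,u1,v1=w;g=c["color"].max(2)
    mm=np.zeros(g.shape,np.uint8);mm[v0:v1,u0:u1]=(g[v0:v1,u0:u1]<60)
    cs,_=cv2.findContours(mm,cv2.RETR_EXTERNAL,cv2.CHAIN_APPROX_NONE);q=max(cs,key=cv2.contourArea)[:,0].astype(float)
    for z in (8,):
        W=np.array([onz(c,u,v,z)[:2] for u,v in q])
        if n=="top": W=W[q[:,0]<370]
        else: W=W[(q[:,1]>345)]
        r=least_squares(lambda p:np.hypot(*(W-p).T)-70,W.mean(0),loss="soft_l1",f_scale=2);print(n,r.x,np.abs(r.fun).mean())
E
```

```text
tri end (array([ 571.62142955, -242.43959747,  150.28357891]), np.float64(3.216972967675413))
onz end [ 570.52093396 -243.57513706  150.7       ] [ 573.08369585 -241.52230868  150.7       ]
line2d 0.23299633 -0.9724776 397.64285 218.11905 237
E [ 570.46211759 -242.48879247  150.7       ]
yaw 181.95394590411556 base [ 751.05705071 -236.32761282]
yaw 331.0280240591246 base [ 412.37550671 -154.96100569]
top [ 750.98245699 -238.92098607] 0.8157859749913355
scene [ 753.09350806 -235.97281339] 1.4962710128792143
```

```bash
cat > st.py <<'E'
from rig import arm
import numpy as np
from scipy.spatial.transform import Rotation as R
s=arm.get_state();M=R.from_quat(s["orientation"]).as_matrix()
np.set_printoptions(precision=3,suppress=True)
print("t",s["t"],"p",s["position"],"w",s["grip_width"],"F",s["wrist_force"]);print("j",s["joint_pos"]);print("tool cols x,y,z\n",M)
print("yaw of tool y",np.degrees(np.arctan2(M[1,1],M[0,1])))
E
python3 st.py; python3 - <<'E'
import pickle
from h import *
d=pickle.load(open("v0.pkl","rb"));T=d["top"]
for n,u,v,z in [("pot top",245,158,95),("roll",396,325,50)]: print(n,onz(T,u,v,z))
from rig import arm
from scipy.spatial.transform import Rotation as R
s=arm.get_state();M=R.from_quat(s["orientation"]).as_matrix();w=d["wrist"]
print("cam in tool",M.T@(w["pose"][:3,3]-s["position"]))
E
```

```text
t 0.15 p [ 209.949 -453.201  196.122] w 85.98887934848412 F [-0.24  -0.172  0.187]
j [-1.137  0.241  0.004  1.335  0.     1.571]
tool cols x,y,z
 [[-0.001  0.42  -0.907]
 [ 0.001 -0.907 -0.42 ]
 [-1.    -0.002 -0.   ]]
yaw of tool y -65.1447749024129
pot top [757.05370088  97.69824273  95.        ]
roll [ 384.33530742 -275.50392602   50.        ]
cam in tool [-176.6249861    -0.84846841  -79.77890282]
```

```bash
cat > plan.py <<'E'
import numpy as np
from scipy.spatial.transform import Rotation as R
from rig import arm
def plan(goal,turn,n,closure):
    s=arm.get_state();M=R.from_quat(s["orientation"]).as_matrix()
    d=(np.array(goal,float)-s["position"])/n/1000
    for i in range(n):
        Mi=M@R.from_euler('x',turn*i/n).as_matrix()
        v=Mi.T@d
        print(f"[{closure},[{v[0]:.3f},{v[1]:.3f},{v[2]:.3f}],{turn/n:.3f}],")
E
python3 -c "
from plan import *
plan([373,-180,196],-1.85,10,60)"
```

```text
[60,[0.000,-0.018,-0.026],-0.185],
[60,[0.000,-0.013,-0.029],-0.185],
[60,[0.000,-0.007,-0.031],-0.185],
[60,[0.000,-0.001,-0.032],-0.185],
[60,[0.000,0.004,-0.031],-0.185],
[60,[0.000,0.010,-0.030],-0.185],
[60,[0.000,0.016,-0.028],-0.185],
[60,[0.000,0.020,-0.024],-0.185],
[60,[0.000,0.025,-0.020],-0.185],
[60,[0.000,0.028,-0.015],-0.185],
```

Call:
{"fn": "move_arm", "kwargs": {"motion": [[60, [0, -0.018, -0.026], -0.185], [60, [0, -0.013, -0.029], -0.185], [60, [0, -0.007, -0.031], -0.185], [60, [0, -0.001, -0.032], -0.185], [60, [0, 0.004, -0.031], -0.185], [60, [0, 0.01, -0.03], -0.185], [60, [0, 0.016, -0.028], -0.185], [60, [0, 0.02, -0.024], -0.185], [60, [0, 0.025, -0.02], -0.185], [60, [0, 0.028, -0.015], -0.185]], "grip_force": 40}}

```text
t: 1.4
position: [370.8, -170.2, 193.6]
orientation: [0.286, 0.649, -0.284, 0.645]
wrist_force: [-0.1, 0.2, -0.2]
grip_width: 65.4
```

```bash
python3 st.py; python3 - <<'E'
from plan import *
s=arm.get_state();M=R.from_quat(s["orientation"]).as_matrix()
y=np.degrees(np.arctan2(M[1,1],M[0,1]))%360
t=-np.radians((117.2-y+180)%360-180);print("turn left",t)
plan([537,92.4,196],t,10,60)
E
```

```text
t 1.4 p [ 370.774 -170.212  193.588] w 65.4087088969852 F [-0.082  0.162 -0.163]
j [-0.433  0.065 -0.213  1.298  0.003  0.396]
tool cols x,y,z
 [[-0.004  0.738  0.675]
 [ 0.006  0.675 -0.737]
 [-1.     0.001 -0.007]]
yaw of tool y 42.48052000187487
turn left -1.3041009413453302
[60,[-0.000,0.030,-0.008],-0.130],
[60,[-0.000,0.031,-0.004],-0.130],
[60,[-0.000,0.031,-0.000],-0.130],
[60,[-0.000,0.031,0.004],-0.130],
[60,[-0.000,0.030,0.008],-0.130],
[60,[-0.000,0.029,0.012],-0.130],
[60,[-0.000,0.027,0.015],-0.130],
[60,[-0.000,0.025,0.019],-0.130],
[60,[-0.000,0.022,0.022],-0.130],
[60,[-0.000,0.019,0.025],-0.130],
```

Call:
{"fn": "move_arm", "kwargs": {"motion": [[60, [0, 0.03, -0.008], -0.13], [60, [0, 0.031, -0.004], -0.13], [60, [0, 0.031, 0], -0.13], [60, [0, 0.031, 0.004], -0.13], [60, [0, 0.03, 0.008], -0.13], [60, [0, 0.029, 0.012], -0.13], [60, [0, 0.027, 0.015], -0.13], [60, [0, 0.025, 0.019], -0.13], [60, [0, 0.022, 0.022], -0.13], [60, [0, 0.018, 0.023], -0.12]]}}

```text
t: 2.65
position: [534.3, 103.9, 191.1]
orientation: [-0.174, 0.688, 0.18, 0.682]
wrist_force: [0.4, -0.2, 0.7]
grip_width: 65.4
```

```bash
python3 st.py; python3 - <<'E'
from rig import arm
import cv2,pickle
c=arm.camera("wrist");pickle.dump(c,open("w1.pkl","wb"))
cv2.imwrite("pics/w1.png",c["color"][:,:,::-1])
E
```

```text
t 2.65 p [534.26  103.908 191.053] w 65.39015742068413 F [ 0.355 -0.156  0.652]
j [ 0.188  0.339  0.125  1.365  0.007 -0.318]
tool cols x,y,z
 [[-0.01  -0.485  0.875]
 [ 0.005  0.875  0.485]
 [-1.     0.009 -0.006]]
yaw of tool y 118.99375728986797
```

View pics/w1.png

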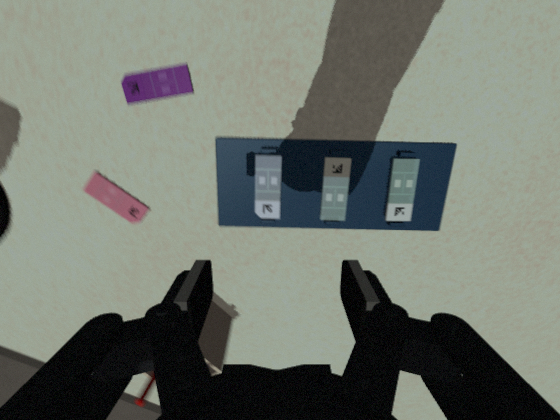

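The wrist view shows the notched slide at (268,187), with its clipped corner at (258,213), lower left on the frosted end. The other two are at (335,188) and (403,188) with square corners. The choice holds.

```bash
python3 - <<'E'
import pickle
from h import *
c=pickle.load(open("w1.pkl","rb"))
im=c["color"];g=im.max(2).astype(np.uint8)
crop=g[140:232,235:300]
m=np.zeros(g.shape,np.uint8);m[140:232,235:300]=(cv2.GaussianBlur(crop,(3,3),0)>92)
u=cv2.connectedComponentsWithStats(m)
lab=u[1][190,268];mm=(u[1]==lab).astype(np.uint8)
cs,_=cv2.findContours(mm,0,cv2.CHAIN_APPROX_NONE);q=max(cs,key=cv2.contourArea)
print(cv2.boundingRect(q))
W=np.array([onz(c,a,b,19)[:2] for a,b in q[:,0].astype(float)],np.float32);print(cv2.minAreaRect(W))
for p in [(256,155),(281,155),(280,219),(262,219),(256,211),(267,209)]: print(p,onz(c,*p,19)[:2])
e=cv2.resize(im[140:232,235:300],None,fx=6,fy=6,interpolation=cv2.INTER_CUBIC)
cv2.drawContours(e,[((q-[235,140])*6+3).astype(int)],-1,(255,0,0),1)
cv2.imwrite("pics/w1c.png",e[:,:,::-1])
E
```

```text
(254, 155, 28, 65)
((544.4964599609375, 100.2735595703125), (77.48590850830078, 31.582624435424805), 28.265262603759766)
(256, 155) [516.55562489  70.67338416]
(281, 155) [502.76942727  95.63122756]
(280, 219) [571.08210881 132.52111699]
(262, 219) [581.65342915 113.28710595]
(256, 211) [576.08422353 102.08435766]
(267, 209) [567.44442565 112.51732458]
```

View pics/w1c.png

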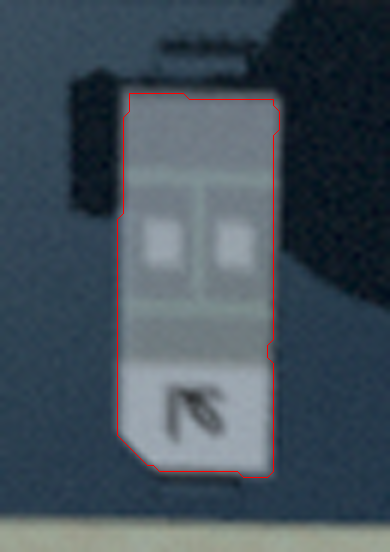

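Call:
{"fn": "move_arm", "kwargs": {"motion": [[60, [0, -0.005, -0.001], 0.023], [60, [0.01, -0.004, -0.001], 0], [60, [0.02, 0, 0], 0], [60, [0.02, 0, 0], 0], [60, [0.02, 0, 0], 0], [60, [0.02, 0, 0], 0], [60, [0.02, 0, 0], 0], [60, [0.015, 0, 0], 0], [60, [0, 0, 0], 0], [60, [0, 0, 0], 0]]}}

```text
t: 3.95
position: [531.0, 87.7, 57.3]
orientation: [-0.161, 0.693, 0.167, 0.682]
wrist_force: [0.9, 0.8, -0.3]
grip_width: 65.3
```

```bash
python3 st.py; python3 - <<'E'
from rig import arm
import cv2,pickle
c=arm.camera("wrist");pickle.dump(c,open("w2.pkl","wb"))
cv2.imwrite("pics/w2.png",c["color"][:,:,::-1])
E
```

```text
t 3.95 p [530.964  87.674  57.303] w 65.29746046496895 F [ 0.902  0.84  -0.288]
j [ 0.16   0.427 -0.108  1.051  0.006 -0.309]
tool cols x,y,z
 [[-0.017 -0.451  0.892]
 [ 0.004  0.892  0.451]
 [-1.     0.011 -0.013]]
yaw of tool y 116.83194570553864
```

View pics/w2.png

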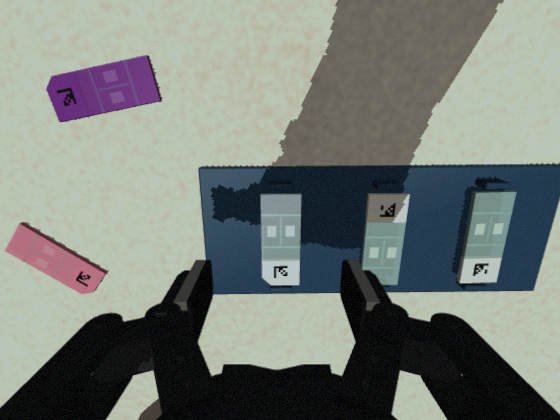

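The slide now spans (262,194)–(299,287), between the finger columns 210 and 345. I measure it again with the arm at rest.

```bash
python3 - <<'E'
import pickle
from h import *
from plan import *
c=pickle.load(open("w2.pkl","rb"))
g=cv2.GaussianBlur(c["color"].max(2),(3,3),0)
m=np.zeros(g.shape,np.uint8);m[186:291,245:320]=(g[186:291,245:320]>92)
u=cv2.connectedComponentsWithStats(m);mm=(u[1]==u[1][240,280]).astype(np.uint8)
cs,_=cv2.findContours(mm,0,cv2.CHAIN_APPROX_NONE);q=max(cs,key=cv2.contourArea);print(cv2.boundingRect(q))
W=np.array([onz(c,a,b,19)[:2] for a,b in q[:,0].astype(float)],np.float32);r=cv2.minAreaRect(W);print(r)
a=np.radians(r[2] if r[2]<60 else r[2]-90);ce=np.array(r[0])
s=arm.get_state();M=R.from_quat(s["orientation"]).as_matrix()
ax=np.array([np.cos(a),np.sin(a)]);tgt=ce-10*ax
print("slide yaw",np.degrees(a),"target",tgt)
print("delta tool(mm)",M.T@(np.array([*tgt,8])-s["position"]))
E
```

```text
(245, 194, 57, 92)
((545.8154296875, 93.85247039794922), (76.61807250976562, 42.44458770751953), 27.60413932800293)
slide yaw 27.60413932800293 target [536.95372863  89.21886982]
delta tool(mm) [49.24171428 -1.91303426  6.73082619]
```

Call:
{"fn": "move_arm", "kwargs": {"motion": [[60, [0, 0.002, 0.004], -0.013], [60, [0, 0.001, 0.002], 0], [60, [0.012, 0, 0], 0], [60, [0.012, 0, 0], 0], [60, [0.01, 0, 0], 0], [60, [0.006, 0, 0], 0], [60, [0.004, 0, 0], 0], [60, [0, 0, 0], 0], [60, [0, 0, 0], 0], [60, [0, 0, 0], 0]]}}

```text
t: 5.25
position: [535.5, 93.9, 11.3]
orientation: [-0.166, 0.691, 0.172, 0.682]
wrist_force: [-0.1, 0.6, -0.0]
grip_width: 65.5
```

```bash
python3 st.py; python3 - <<'E'
from rig import arm
import cv2,pickle
c=arm.camera("wrist");pickle.dump(c,open("w3.pkl","wb"))
cv2.imwrite("pics/w3.png",c["color"][:,:,::-1])
E
```

```text
t 5.25 p [535.465  93.929  11.345] w 65.48524850919839 F [-0.107  0.638 -0.029]
j [ 0.17   0.485 -0.151  0.947  0.007 -0.313]
tool cols x,y,z
 [[-0.014 -0.464  0.886]
 [ 0.004  0.886  0.464]
 [-1.     0.01  -0.011]]
yaw of tool y 117.63800666344558
```

View pics/w3.png

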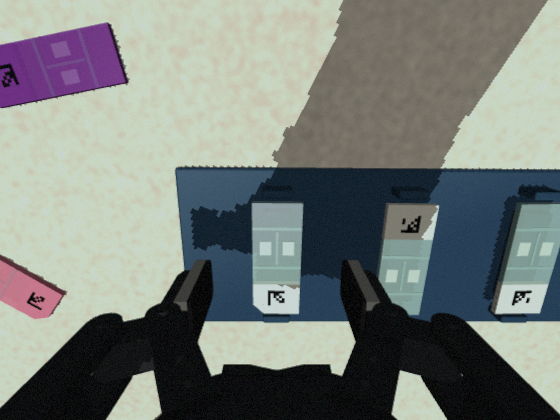

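Call:
{"fn": "move_arm", "kwargs": {"motion": [[60, [0.003, 0, 0], 0], [60, [0.001, 0, 0], 0], [110, [0, 0, 0], 0], [140, [0, 0, 0], 0], [170, [0, 0, 0], 0], [200, [0, 0, 0], 0], [220, [0, 0, 0], 0], [220, [0, 0, 0], 0], [220, [0, 0, 0], 0], [220, [0, 0, 0], 0]], "grip_force": 40}}

```text
t: 6.55
position: [535.8, 94.0, 7.6]
orientation: [-0.166, 0.691, 0.172, 0.682]
wrist_force: [-0.2, -0.1, -0.2]
grip_width: 11.4
```

```bash
python3 st.py; python3 - <<'E'
from rig import arm
import cv2,pickle
c=arm.camera("wrist")
cv2.imwrite("pics/w4.png",c["color"][:,:,::-1])
E
```

```text
t 6.55 p [535.849  94.036   7.617] w 11.375093308173618 F [-0.171 -0.09  -0.206]
j [ 0.17   0.49  -0.156  0.938  0.007 -0.313]
tool cols x,y,z
 [[-0.013 -0.464  0.886]
 [ 0.004  0.886  0.464]
 [-1.     0.01  -0.01 ]]
yaw of tool y 117.64102402680942
```

View pics/w4.png

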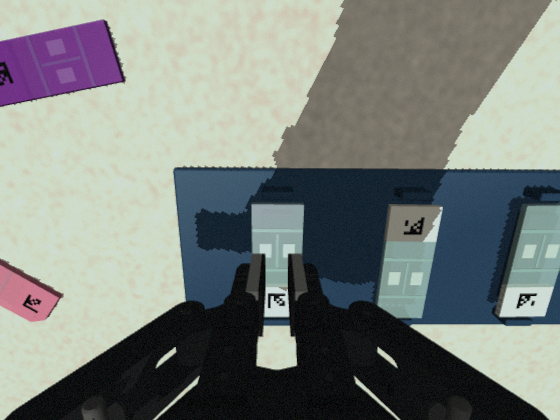

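The opening of 11 mm means the fingers closed over the slide, not on it. I check where the tips really are.

```bash
python3 - <<'E'
from h import *
from plan import *
c=arm.camera("wrist");s=arm.get_state();M=R.from_quat(s["orientation"]).as_matrix()
print("state",s["position"],s["grip_width"])
print("TCP proj",proj(c,s["position"]), "grasp proj",proj(c,s["position"]-18.7*M[:,0]))
z=c["z_map"]
def w(u,v):
    o,d=ray(c,u,v); return o+d*z[v,u]
for u,v in [(258,262),(256,275),(256,290),(293,262),(296,275),(298,290),(278,215),(278,300),(278,270),(264,256),(290,256),(230,280),(410,260),(340,300)]:
    p=w(u,v);print((u,v),np.round(p,1),"tool",np.round(M.T@(p-s["position"]),1))
e=cv2.resize(c["color"][190:350,210:370],None,fx=4,fy=4,interpolation=cv2.INTER_CUBIC)[:600];cv2.imwrite("pics/w4c.png",e[:,:,::-1])
for n in ("scene","top"):
    k=arm.camera(n);cv2.imwrite(f"pics/{n}4.png",k["color"][:,:,::-1])
    u,v=[int(x) for x in proj(k,s["position"])]
    cv2.imwrite(f"pics/{n}4c.png",cv2.resize(k["color"][v-55:v+55,u-60:u+60],None,fx=5,fy=5,interpolation=cv2.INTER_CUBIC)[:,:,::-1])
E
```

```text
state [535.8801841   94.01557629   7.63748691] 11.77981116826499
TCP proj (np.float64(274.8207822781247), np.float64(243.14008550913786)) grasp proj (np.float64(274.6872286030139), np.float64(256.8192069729619))
(258, 262) [529.3  81.3  55.2] tool [-47.6  -7.8 -12.2]
(256, 275) [529.9  81.2  66.4] tool [-58.8  -8.  -11.8]
(256, 290) [529.6  81.7  78.2] tool [-70.6  -7.3 -11.9]
(293, 262) [521.5  95.9  55.6] tool [-47.8   8.8 -12.3]
(296, 275) [521.4  96.5  67.4] tool [-59.6   9.5 -12.3]
(298, 290) [521.8  96.7  78.4] tool [-70.6   9.6 -11.9]
(278, 215) [514.5  84.8  20.1] tool [-12.3   1.9 -23.3]
(278, 300) [565.6 111.7  18.5] tool [-11.2   2.   34.4]
(278, 270) [546.2 101.5  19.4] tool [-11.9   2.   12.5]
(264, 256) [528.5  83.8  48.1] tool [-40.4  -5.2 -11.7]
(290, 256) [522.   94.9  49.5] tool [-41.7   7.7 -12.3]
(230, 280) [574.7  80.4   4.9] tool [  2.1 -30.1  28.1]
(410, 260) [503.6 170.3  18.3] tool [-9.9 82.7  6.7]
(340, 300) [553.7 153.8   5.9] tool [ 1.8 44.6 43.5]
```

View pics/w4c.png

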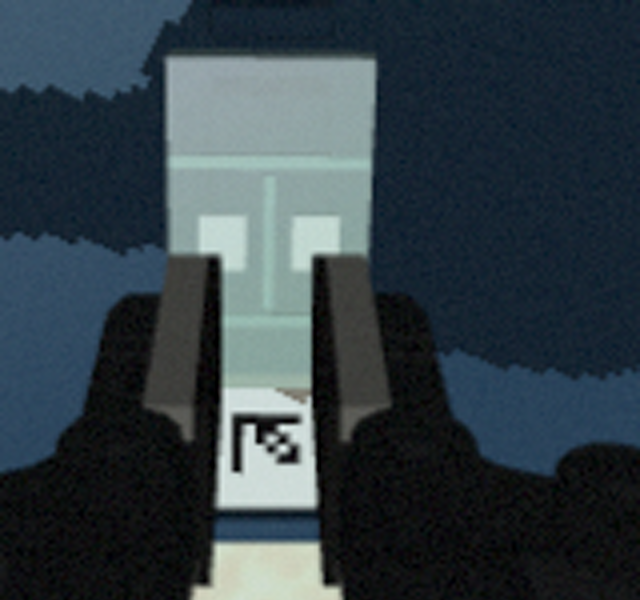

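View pics/scene4c.png

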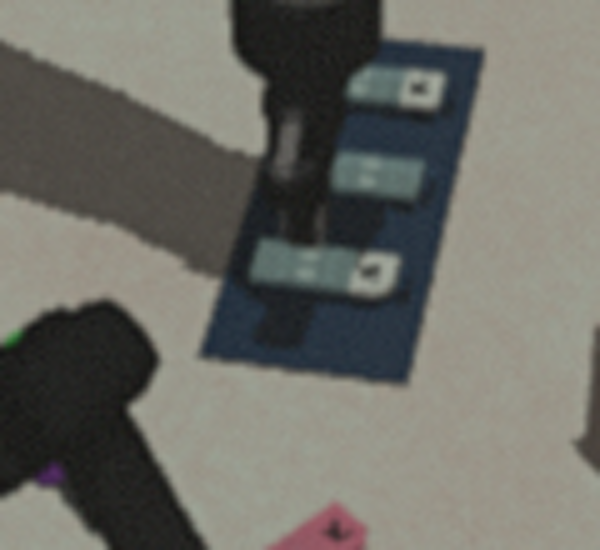

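```bash
python3 - <<'E'
from h import *
from plan import *
c=arm.camera("wrist");k=arm.camera("scene");s=arm.get_state();M=R.from_quat(s["orientation"]).as_matrix()
for x in (0,-10,-20,-30,-40,-50,-60,-70,-80):
    print(x,[tuple(np.round(proj(c,s["position"]+M@np.array([x,y,zz])),1)) for y,zz in ((-6,-11),(6,-11),(6,11))],"scene",np.round(proj(k,s["position"]+M@np.array([x,-6,11])),1))
u,v=[int(x) for x in proj(k,s["position"])];print("scene tip seen",u-60+305/5,v-55+243/5)
zm=k["z_map"]
for vv in range(v-22,v+6,2):
    p=[ray(k,uu,vv) for uu in (u,u+1,u+2)]
    print(vv,[np.round(M.T@(o+d*zm[vv,uu]-s["position"]),0) for (o,d),uu in zip(p,(u,u+1,u+2))])
E
```

```text
0 [(np.float64(265.2), np.float64(227.0)), (np.float64(284.4), np.float64(227.0)), (np.float64(284.1), np.float64(258.7))] scene [283.1 235.5]
-10 [(np.float64(264.6), np.float64(233.3)), (np.float64(284.8), np.float64(233.3)), (np.float64(284.5), np.float64(266.3))] scene [283.1 232.8]
-20 [(np.float64(263.9), np.float64(240.3)), (np.float64(285.3), np.float64(240.3)), (np.float64(285.0), np.float64(274.8))] scene [283.1 230.1]
-30 [(np.float64(263.2), np.float64(248.0)), (np.float64(285.9), np.float64(248.0)), (np.float64(285.5), np.float64(284.2))] scene [283.1 227.3]
-40 [(np.float64(262.4), np.float64(256.8)), (np.float64(286.5), np.float64(256.8)), (np.float64(286.0), np.float64(294.7))] scene [283.1 224.5]
-50 [(np.float64(261.5), np.float64(266.7)), (np.float64(287.1), np.float64(266.7)), (np.float64(286.6), np.float64(306.6))] scene [283.1 221.7]
-60 [(np.float64(260.5), np.float64(278.1)), (np.float64(287.9), np.float64(278.1)), (np.float64(287.4), np.float64(320.1))] scene [283.1 218.9]
-70 [(np.float64(259.3), np.float64(291.2)), (np.float64(288.8), np.float64(291.2)), (n
[... 760 characters left out ...]
([-66., -22.,   8.])]
223 [array([-56., -20.,   3.]), array([-58., -21.,   6.]), array([-57., -19.,   8.])]
225 [array([-50., -20.,   3.]), array([-48., -18.,   5.]), array([-50., -19.,   8.])]
227 [array([-40., -17.,   2.]), array([-39., -16.,   5.]), array([-43., -20.,   8.])]
229 [array([-12.,   5.,  -2.]), array([-13.,   4.,   1.]), array([-11.,   7.,   3.])]
231 [array([-10.,  -1.,  -1.]), array([-9.,  0.,  1.]), array([-10.,  -0.,   4.])]
233 [array([-11., -10.,   1.]), array([-8., -7.,  3.]), array([-10.,  -8.,   6.])]
235 [array([ -8., -14.,   2.]), array([-12., -18.,   5.]), array([-10., -15.,   7.])]
237 [array([  2., -11.,   1.]), array([  2., -11.,   4.]), array([ 4., -9.,  6.])]
```

Both cameras agree that the real fingertips stand about 36 mm behind the reported TCP. The slide's depth reads correctly at z≈19, so I trust the cameras. The fingers closed about 25 mm above the slide and touched nothing. I'll reopen and go lower, watching the force.

Call:
{"fn": "move_arm", "kwargs": {"motion": [[60, [0, 0, 0], 0], [60, [0, 0, 0], 0], [60, [0, 0, 0], 0], [60, [0, 0, 0], 0], [60, [0.008, 0, 0], 0], [60, [0.008, 0, 0], 0], [60, [0.006, 0, 0], 0], [60, [0.002, 0, 0], 0], [60, [0, 0, 0], 0], [60, [0, 0, 0], 0]]}}

```text
t: 8.1
position: [535.0, 94.0, -18.8]
orientation: [-0.166, 0.691, 0.172, 0.682]
wrist_force: [0.4, 0.1, -0.1]
grip_width: 65.5
```

```bash
cat > look.py <<'E'
import sys
from h import *
from plan import *
n=sys.argv[1]
c=arm.camera("wrist");k=arm.camera("scene")
s=arm.get_state()
cv2.imwrite(f"pics/w{n}.png",c["color"][:,:,::-1])
u,v=[int(x) for x in proj(k,s["position"])]
u=max(u,60);v=max(v,55)
cv2.imwrite(f"pics/s{n}.png",cv2.resize(k["color"][v-55:v+55,u-60:u+60],None,fx=5,fy=5,interpolation=cv2.INTER_CUBIC)[:,:,::-1])
E
python3 st.py; python3 look.py 5
```

```text
t 8.1 p [534.969  94.037 -18.789] w 65.47158931410151 F [ 0.361  0.082 -0.051]
j [ 0.17   0.522 -0.183  0.879  0.007 -0.313]
tool cols x,y,z
 [[-0.015 -0.464  0.886]
 [ 0.004  0.886  0.464]
 [-1.     0.01  -0.011]]
yaw of tool y 117.64095670018607
```

View pics/w5.png

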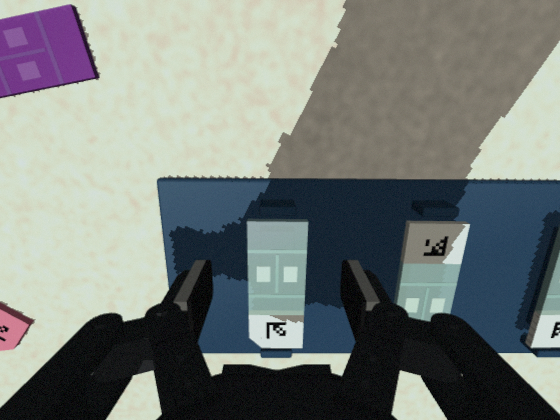

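View pics/s5.png

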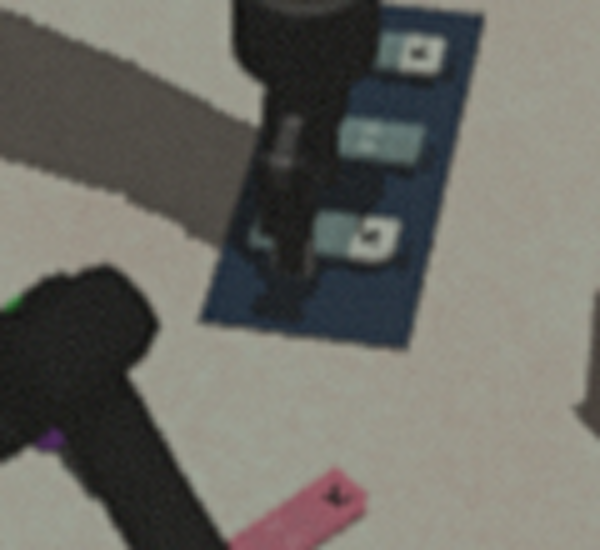

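The fingers now straddle the slide at (278,285). The neighbour's near edge is at ~402, clear of the right finger. I go 9 mm lower, then close.

Call:
{"fn": "move_arm", "kwargs": {"motion": [[60, [0.004, 0, 0], 0], [60, [0.004, 0, 0], 0], [60, [0.001, 0, 0], 0], [60, [0, 0, 0], 0], [110, [0, 0, 0], 0], [140, [0, 0, 0], 0], [180, [0, 0, 0], 0], [210, [0, 0, 0], 0], [210, [0, 0, 0], 0], [210, [0, 0, 0], 0]], "grip_force": 40}}

```text
t: 9.45
position: [535.5, 94.2, -27.7]
orientation: [-0.166, 0.691, 0.172, 0.682]
wrist_force: [-0.2, -0.2, 0.2]
grip_width: 28.4
```

```bash
python3 st.py; python3 look.py 6
```

```text
t 9.45 p [535.478  94.17  -27.654] w 28.430381833364134 F [-0.177 -0.207  0.229]
j [ 0.17   0.534 -0.192  0.857  0.007 -0.312]
tool cols x,y,z
 [[-0.013 -0.464  0.886]
 [ 0.004  0.886  0.464]
 [-1.     0.01  -0.01 ]]
yaw of tool y 117.6372862185345
```

View pics/w6.png

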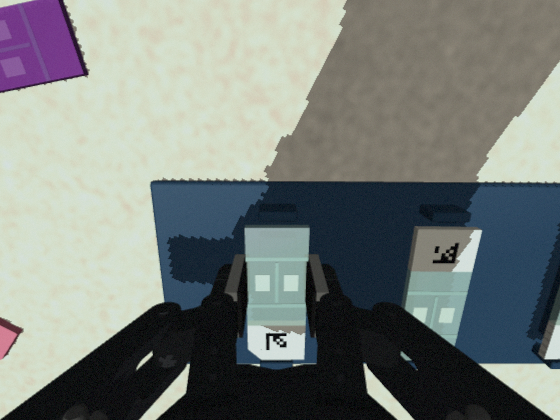

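The opening is 28 mm on the 30 mm slide, with pads on the clear part and the label at (276,342) free. Now I lift.

Call:
{"fn": "move_arm", "kwargs": {"motion": [[210, [-0.005, 0, 0], 0], [210, [-0.01, 0, 0], 0], [210, [-0.015, 0, 0], 0], [210, [-0.02, 0, 0], 0], [210, [-0.02, 0, 0], 0], [210, [-0.02, 0, 0], 0], [210, [-0.02, 0, 0], 0], [210, [-0.015, 0, 0], 0], [210, [-0.005, 0, 0], 0], [210, [0, 0, 0], 0]]}}

```text
t: 10.8
position: [539.3, 93.9, 115.6]
orientation: [-0.167, 0.688, 0.171, 0.686]
wrist_force: [0.5, 0.0, -0.2]
grip_width: 28.7
```

```bash
python3 st.py; python3 look.py 7; python3 - <<'E'
from plan import *
plan([512,-200,110],0.40,10,210)
E
```

```text
t 10.8 p [539.261  93.87  115.611] w 28.67081115303688 F [ 0.537  0.012 -0.177]
j [ 0.168  0.383 -0.011  1.179  0.007 -0.314]
tool cols x,y,z
 [[-0.005 -0.464  0.886]
 [ 0.006  0.886  0.464]
 [-1.     0.007 -0.001]]
yaw of tool y 117.64213043967447
[210,[0.000,-0.025,-0.016],0.040],
[210,[0.000,-0.025,-0.015],0.040],
[210,[0.000,-0.026,-0.014],0.040],
[210,[0.000,-0.027,-0.013],0.040],
[210,[0.000,-0.027,-0.012],0.040],
[210,[0.000,-0.027,-0.011],0.040],
[210,[0.000,-0.028,-0.010],0.040],
[210,[0.000,-0.028,-0.009],0.040],
[210,[0.000,-0.029,-0.007],0.040],
[210,[0.000,-0.029,-0.006],0.040],
```

View pics/w7.png

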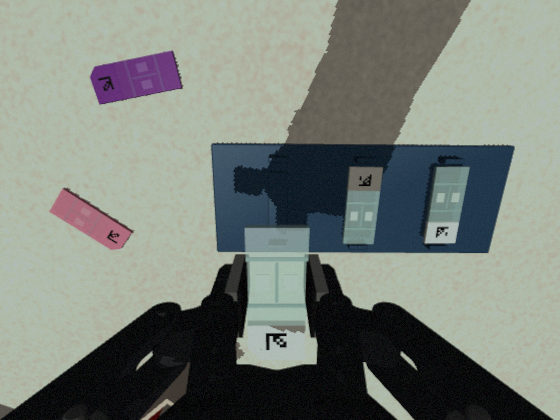

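Call:
{"fn": "move_arm", "kwargs": {"motion": [[210, [0, -0.01, -0.006], 0.02], [210, [0, -0.02, -0.013], 0.04], [210, [0, -0.026, -0.014], 0.04], [210, [0, -0.027, -0.013], 0.04], [210, [0, -0.027, -0.012], 0.04], [210, [0, -0.027, -0.011], 0.04], [210, [0, -0.028, -0.01], 0.04], [210, [0, -0.028, -0.009], 0.04], [210, [0, -0.02, -0.006], 0.04], [210, [0, -0.01, -0.003], 0.04]]}}

```text
t: 12.15
position: [507.7, -162.0, 106.1]
orientation: [-0.027, 0.714, 0.031, 0.699]
wrist_force: [-0.2, -0.2, -0.2]
grip_width: 28.5
```

```bash
python3 st.py; python3 look.py 8
```

```text
t 12.15 p [ 507.743 -161.984  106.121] w 28.4877562326959 F [-0.168 -0.19  -0.19 ]
j [-0.307  0.379 -0.044  1.169 -0.002 -0.388]
tool cols x,y,z
 [[-0.022 -0.081  0.996]
 [ 0.005  0.997  0.081]
 [-1.     0.006 -0.021]]
yaw of tool y 94.64101895891396
```

View pics/w8.png

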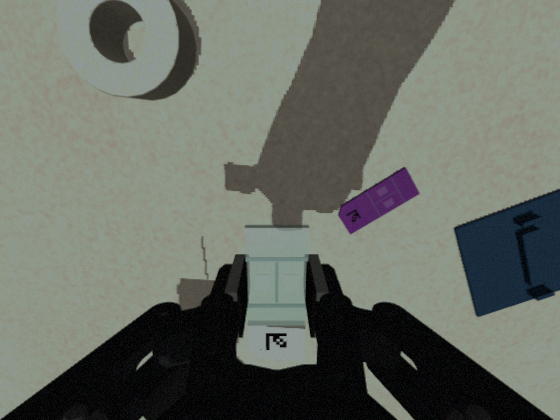

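The slide is held with its label at (276,342) and clear end at (277,228). I measure label position and slide tilt in the tool frame.

```bash
cat > meas.py <<'E'
from h import *
from plan import *
np.set_printoptions(precision=1,suppress=True)
c=arm.camera("wrist");s=arm.get_state();M=R.from_quat(s["orientation"]).as_matrix();z=c["z_map"]
P=[];
for v in range(232,358,2):
    for u in range(258,300,2):
        if z[v,u]>0:
            o,d=ray(c,u,v);p=o+d*z[v,u]
            if p[2]>60:P.append(p)
P=np.array(P);ctr=P.mean(0);n=np.linalg.svd(P-ctr)[2][2];n*=np.sign(n[2])
print("n",len(P),"normal",np.round(n,3),"tilt deg",np.degrees(np.arccos(n[2])),"rms",((P-ctr)@n).std(),"ctr z",ctr[2])
def onpl(u,v):
    o,d=ray(c,u,v);return o+d*((ctr-o)@n)/(d@n)
g=c["color"].max(2);sub=(g[330:356,262:292]<70);vs,us=np.nonzero(sub);u,v=us.mean()+262,vs.mean()+330
print("label px",u,v)
L=onpl(u,v);T=onpl(277,227);print("label",L,"tail",T,"len",np.linalg.norm(L-T),"yaw",np.degrees(np.arctan2(*(L-T)[1::-1])))
W=np.array([641.9,-240.3,235]) 
a=np.radians(182);x=np.array([np.cos(a)*.6428,np.sin(a)*.6428,-.766])
y=np.array([-np.sin(a),np.cos(a),0]);zz=np.cross(x,y)
r=L-W;print("in head frame",r@x,r@y,r@zz)
goal=W+118*x;dl=goal-L;print("label tool",M.T@(L-s["position"]),"move world",dl,"move tool",M.T@dl)
E
python3 meas.py
```

```text
n 1319 normal [0. 0. 1.] tilt deg 0.6992005429376493 rms 0.5482078068828058 ctr z 152.49870748940202
label px 274.68387096774194 339.2258064516129
label [ 542.1 -159.4  152.2] tail [ 479.2 -163.4  152.9] len 63.026929091559964 yaw 3.663360386668379
in head frame 125.6924476959303 -84.34692222670168 20.999641594121535
label tool [-46.5  -1.2  32.9] move world [ 24.  -83.6  -7.6] move tool [  6.7 -85.3  17. ]
```

Call:
{"fn": "move_arm", "kwargs": {"motion": [[210, [0.001, -0.006, 0.001], 0.02], [210, [0.001, -0.012, 0.002], 0.02], [210, [0.001, -0.014, 0.003], 0], [210, [0.001, -0.014, 0.003], 0], [210, [0.001, -0.013, 0.003], 0], [210, [0, -0.011, 0.002], 0], [210, [0, -0.006, 0.001], 0], [210, [0, 0, 0], 0], [210, [0, 0, 0], 0], [210, [0, 0, 0], 0]]}}

```text
t: 13.55
position: [528.8, -239.3, 99.9]
orientation: [-0.014, 0.714, 0.018, 0.699]
wrist_force: [-0.2, 0.3, 0.0]
grip_width: 28.5
```

```bash
python3 st.py; python3 meas.py; python3 - <<'E'
from rig import arm
import cv2
for n in ("scene","top"):
    k=arm.camera(n);cv2.imwrite(f"pics/{n}9.png",k["color"][:,:,::-1])
    a=k["color"][215:325,150:290] if n=="scene" else k["color"][150:280,330:450]
    cv2.imwrite(f"pics/{n}9c.png",cv2.resize(a,None,fx=4.5,fy=4.5,interpolation=cv2.INTER_CUBIC)[:,:,::-1])
E
```

```text
t 13.55 p [ 528.85  -239.282   99.893] w 28.460981998703506 F [-0.165  0.308  0.028]
j [-0.423  0.473  0.085  1.205 -0.004 -0.468]
tool cols x,y,z
 [[-0.021 -0.045  0.999]
 [ 0.006  0.999  0.045]
 [-1.     0.006 -0.021]]
yaw of tool y 92.57243479502075
n 1317 normal [0. 0. 1.] tilt deg 0.9822290816158414 rms 0.6342206141665971 ctr z 146.09628873439414
label px 274.2483660130719 339.52287581699346
label [ 563.3 -238.7  145.8] tail [ 500.1 -240.1  146.5] len 63.225337376985486 yaw 1.311177677286433
in head frame 118.75927929635954 -4.386889133785925 2.799157971960173
label tool [-46.7  -0.7  33.5] move world [ 2.8 -4.3 -1.2] move tool [ 1.1 -4.4  2.6]
```

View pics/scene9c.png

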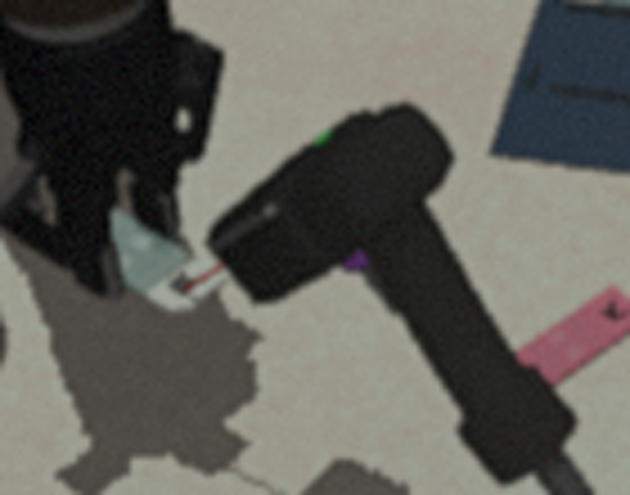

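View pics/top9.png

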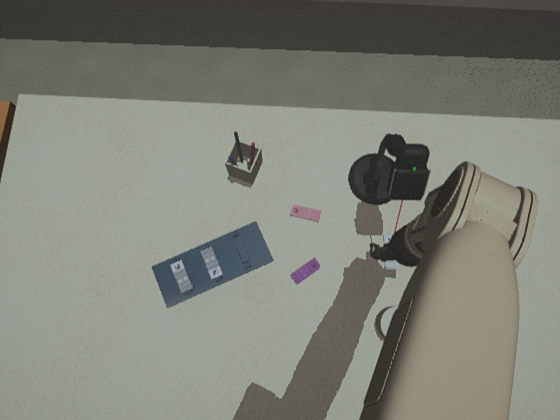

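The scene crop shows the red line ending on the black code (~185,285). The measurement puts it about 4 mm off laterally, so I make a small correction.

Call:
{"fn": "move_arm", "kwargs": {"motion": [[210, [0, -0.002, 0.001], 0], [210, [0.001, -0.002, 0.001], 0], [210, [0, 0, 0], 0], [210, [0, 0, 0], 0], [210, [0, 0, 0], 0], [210, [0, 0, 0], 0], [210, [0, 0, 0], 0], [210, [0, 0, 0], 0], [210, [0, 0, 0], 0], [210, [0, 0, 0], 0]]}}

```text
t: 14.95
position: [531.3, -243.2, 98.9]
orientation: [-0.014, 0.714, 0.018, 0.699]
wrist_force: [-0.5, 0.3, -0.3]
grip_width: 28.4
```

```bash
python3 st.py; python3 meas.py; python3 - <<'E'
from rig import arm
import cv2
k=arm.camera("scene")
a=k["color"][240:300,160:230]
cv2.imwrite("pics/scene10c.png",cv2.resize(a,None,fx=9,fy=9,interpolation=cv2.INTER_CUBIC)[:,:,::-1])
E
```

```text
t 14.95 p [ 531.259 -243.19    98.889] w 28.395128833218724 F [-0.485  0.275 -0.292]
j [-0.427  0.481  0.095  1.206 -0.004 -0.473]
tool cols x,y,z
 [[-0.021 -0.045  0.999]
 [ 0.005  0.999  0.046]
 [-1.     0.006 -0.021]]
yaw of tool y 92.60535102281882
n 1320 normal [0. 0. 1.] tilt deg 0.7306811767793514 rms 0.6833757038819351 ctr z 145.15753916598842
label px 274.52597402597405 339.2987012987013
label [ 565.5 -242.4  144.9] tail [ 502.5 -244.   145.5] len 63.04098245023278 yaw 1.4698193795824517
in head frame 118.1203167386519 -0.5627029492222967 0.6032861895930676
label tool [-46.7  -0.5  33.3] move world [ 0.6 -0.5 -0.3] move tool [ 0.3 -0.6  0.5]
```

View pics/scene10c.png

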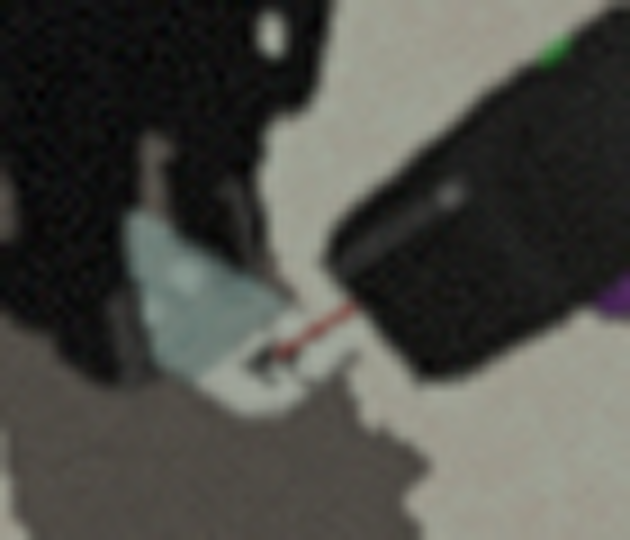

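The red line ends at (283,352), right at the black code (~268,360). The slide is level and still, so I hand in.

```bash
python3 -c "
from rig import arm
print(arm.job_done())"; python3 st.py | head -2
```

```text
the job is handed in; nothing more can be done
None
the job is handed in; nothing more can be done
```

I gripped the notched slide across its clear part, lifted it, and brought it to the scanner's aiming line. I handed the job in at about 15 s, still holding it there.

**Last checks (wrist camera depth and calibration):**
- **Label position:** it is about 118 mm from the window and within about 1 mm of the aiming line. The scene view shows the line ending on the code.
- **Attitude:** the slide is tilted about 0.7°, and its frosted end points at the scanner within about 1°.
- **Grip:** the grasp is about 6–9 mm on the clear side of the slide's centre.
- **Other objects:** by eye, the two control slides, the pen pot and the scanner stood where they were in the top view taken just before the last 5 mm correction. The arm partly hid the label roll in that view; I passed well above it and saw no force.

**Checks that failed or disagreed:**
- **Missed first grasp:** the first close shut in the air above the slide, with no contact. Depth readings in both cameras put the real fingertips about 36 mm behind the reported TCP, so I worked from the cameras and went lower.
- **Grip width:** the reported opening on the 30 mm slide was about 28.5 mm.
- **Label-to-tail length:** I measured about 63 mm against the nominal 65 mm, which is within the camera calibration error.

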